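# Pile the slide cases on the transport tray and block them with the stop bar

## Task

Pile the three slide cases squarely in the white outline on the grey tray, blue at the bottom, white in the middle and green on top, all edges lined up; glass is inside, so set each one down without dropping it. Then lay the aluminium stop bar on the tray, flat and flush along the long side of the bottom case that faces the yellow strip, roughly centred on it. Leave the red case, the specimen pot, the brown bottle and the marker where they are.

Things in the scene. Friction and masses are not known exactly. Their poses are not given: they have to be found in the camera images.
- tray: fixed flat grey plastic tray, 160 (x) by 200 (y) by 10 mm high, no rim. Origin: centre of its underside. A yellow strip 22 mm wide runs along its +x edge; a white rectangular outline 76 (x) by 140 (y) mm is painted on the rest of its top.
- tray_mark (a point): centre of the white outline, on the tray's top face (10 mm above the work surface). The outline's long sides run along its y; its +x points to the yellow strip, whose middle line lies 87 mm from here. The stop bar belongs on this +x side of the pile.
- case_blue: blue closed plastic microscope-slide case, a plain flat box 62 (x) by 124 (y) by 18 mm high with rounded-over edges, a blank white paper label on top; about 160 g. Origin: centre of its underside; x across its width, y along its length, z up. Bottom of the pile.
- case_white: white closed plastic microscope-slide case, a plain flat box 62 (x) by 124 (y) by 18 mm high with rounded-over edges, a blank white paper label on top; about 160 g. Origin: centre of its underside; x across its width, y along its length, z up. Middle of the pile.
- case_green: green closed plastic microscope-slide case, a plain flat box 62 (x) by 124 (y) by 18 mm high with rounded-over edges, a blank white paper label on top; about 160 g. Origin: centre of its underside; x across its width, y along its length, z up. Top of the pile.
- bar: stop bar: aluminium straight bar 36 (x) by 160 (y) by 14 mm high, flat on its underside, with an upright black grip block in the middle of its top: 14 (x) by 30 (y) mm, from 14 to 64 mm above the underside; about 250 g. Origin: centre of its underside; y along its length. Its two long faces are alike.
- case_red: red slide case of the same size as the others, lying beyond the tray. Bystander: leave it. Origin: centre of its underside.
- pot: small specimen pot with an orange cap, 48 mm across, 45 mm high. Bystander. Origin: centre of its underside.
- bottle: brown reagent bottle, 48 mm across, 95 mm high, blue cap. Bystander. Origin: centre of its underside.
- pen: white marker with a black cap, 125 mm long (along y), 14 mm thick, lying at the left side of the work area. Bystander. Origin: on its underside, 15 mm from mid-length.
Mind the look-alikes: they are no part of the job. Of the things like the case_green, leave any that is orange; of the rest the larger one is meant.

How it is judged:
By the outcome, as a careful person would: the job done as asked, in the order asked, and still so for the second after the job is handed in, with the robot touching nothing.
It also fails if it takes over 72 s, if anything falls off the work surface, if the arm or the gripper's body presses on something with over 40 N, if the wrist force passes 120 N, or if a joint passes its speed limit or range.

## Robot

A 6-joint arm with a two-finger parallel gripper is mounted at the origin on the work surface. World frame = base frame: x ahead of the robot, y to its left, z up, the work surface at z = 0. Lengths are in mm, angles in rad, forces in N, time in s.
With the tool pointing down it reaches from about 350 to 775 mm from the base axis. Payload 7.3 kg.
Tool frame: the origin (TCP) lies midway between the tips of the shut fingers; the grasp point (between the pads) lies 19 mm behind it (bot.tcp_to_grasp is the distance from the TCP to the grasp point, in mm); z points along the fingers, x is the direction in which the jaws open and shut, and the axes are right-handed (so a half turn about z gives the same grasp; the last joint's range is limited). The gripper opens to 92 mm and grips with 3 to 60 N. Pads are 19 mm wide; open, the fingers measure 130 mm over their backs; the gripper's body (75 mm by 190 mm) begins 47 mm behind the grasp point.
Start: joints at [-1.318, 0.342, 1.524, -0, 1.275, -0.146], TCP at [203.888, -483.813, 226.741] pointing down, gripper open.
Joint ranges: [-2.53, 2.53], [-0.77, 2.02], [0.04, 2.7], [-1, 4.14], [0.28, 2.66], [-3.11, 3.11]. Speed limits (rad/s): [2.57, 2.57, 3.14, 3.14, 3.14, 3.14].

## Interface

Orientations are given as [roll, pitch, yaw] about the fixed x, y, z axes, in that order (R = Rz(yaw) Ry(pitch) Rx(roll)).
In Python, from plant import bot, imaging gives the robot as it stands.
- The arm moves only by the tool play_rows, never from a script. Its argument "moves" is a list of rows, each an object with "linear": the shift along the world's x, y, z in mm, a list of three; "turn": the turn about the world's z in rad; "fingers": the opening, from -1 (shut) to 1 (fully open). A call has 1 to 8 rows; each row is the pose to reach, as a shift and turn from the pose commanded when the call began; what a row does not reach only later rows make up. A row lasts 1/10 s, in which the tool goes at most 50 mm and 8.59 degrees, less where a joint would pass 70% of its speed; a pose out of reach is approached as far as the arm can. A call with a gripper value outside its range is refused whole. The fingers move at their own pace and stop on an object; the grip force is fixed at half the most. Time passes only in rows, so rows that repeat a pose let the fingers close. It gives the time, the measured TCP pose, the force and the opening at its end, in the units of the state.
- bot.get_obs(): the state, without advancing time (a new reading comes with each control period).
- imaging.capture(name): name is "side" or "top" or "wrist"; returns a dict with "pixels" (480x640x3 uint8, red, green, blue), "range_z" (480x640 float32, mm along the optical axis (not along the pixel's ray), 0 where there is no reading), "mtx" (3x3 intrinsics, pixels), "origin" and "rotation" of the camera in the world; the wrist camera has in their place "T_tool_cam" (4x4, takes a point from camera to tool coordinates, whose origin is the TCP and whose axes are the tool frame's). Camera axes: x right, y down, z forward; pixel columns grow to the right and rows downward; lengths in mm; the calibration is good to about 2 mm. A picture is of the moment at which its call begins: read the wrist's pose just before it.
- bot.close_job(): hands the job in, once; it reports no verdict.
The state is a dict: "time": time; "joint_positions": joint angles; "dq": joint speeds; "tau": joint torques, N m; "tool_pos": TCP position; "tcp_rot": TCP orientation; "contact_force": force on the tool from outside, world axes, zero at the start; "moment": the same for the moment, N m; "grip_width": finger opening in mm.
Only numpy, scipy, OpenCV 4.12 (cv2) and the standard library are available. Lean on these libraries where they do the work, as an engineer would, in place of code of your own. Each camera call takes 0.05 s, during which the arm holds its last target. There are 200 camera calls.

## Working session

There is one attempt and no reset: what is moved stays moved. The work goes in short steps, Python scripts to look and compute and a tool call to move; the robot and the scene stay as the last step left them, time stands still between calls to the robot, and variables do not carry over. Pictures are saved under pics/ and viewed, on a budget of 10 in all, crops included, one or two more only if the job needs it, and the job is handed in when it is done.

Besides the shell and the picture viewer there is one more tool, called after "Request:" as name(argument=value, ...) on one line, values as JSON. play_rows: Moves the arm, as the interface text tells. Its arguments: {"type":"object","properties":{"moves":{"type":"array","items":{"type":"object","properties":{"linear":{"type":"array","items":{"type":"number"}},"turn":{"type":"number"},"fingers":{"type":"number"}}}}},"required":["moves"]}

```bash
ls; mkdir -p pics
python3 - <<'E'
from plant import bot, imaging
import cv2,numpy as np,pickle
print(bot.get_obs())
for n in ['top','side']:
    c=imaging.capture(n); pickle.dump(c,open(n+'.pkl','wb'))
    cv2.imwrite(f'pics/{n}0.png',c['pixels'][:,:,::-1]); print(n,c['mtx'],c['origin'],c['rotation'])
E
```

```text
pics
{'time': 0.0, 'joint_positions': array([-1.31797711e+00,  3.42735060e-01,  1.52502692e+00, -1.48454838e-05,
        1.27539148e+00, -1.46003213e-01]), 'dq': array([ 0.00029315, -0.0007677 , -0.00115904,  0.00020985,  0.0003155 ,
        0.00030793]), 'tau': array([ 8.18914286e-04, -4.31237590e+01, -2.44215095e+01,  7.18236342e-02,
        5.59822388e-02, -1.62210345e-04]), 'tool_pos': array([ 203.78601437, -483.38942236,  226.03510262]), 'tcp_rot': array([-3.14137962e+00,  1.54627276e-03, -1.17196940e+00]), 'contact_force': array([-0.35062471,  0.58093766,  0.40171405]), 'moment': array([-0.0008987 ,  0.00317628,  0.02066798]), 'grip_width': 91.93811417048889}
top [[533.19891818   0.         317.0576541 ]
 [  0.         533.19891818 242.6344243 ]
 [  0.           0.           1.        ]] [ 365.03901006   71.52018175 1120.41638028] [-2.95169554  0.01805911 -1.58650978]
side [[554.69932512   0.         305.41834906]
 [  0.         554.69932512 229.1196067 ]
 [  0.           0.           1.        ]] [ 529.90286916 1088.18998904  851.30314308] [-2.25970031 -0.02163221 -3.08505612]
```

View pics/top0.png

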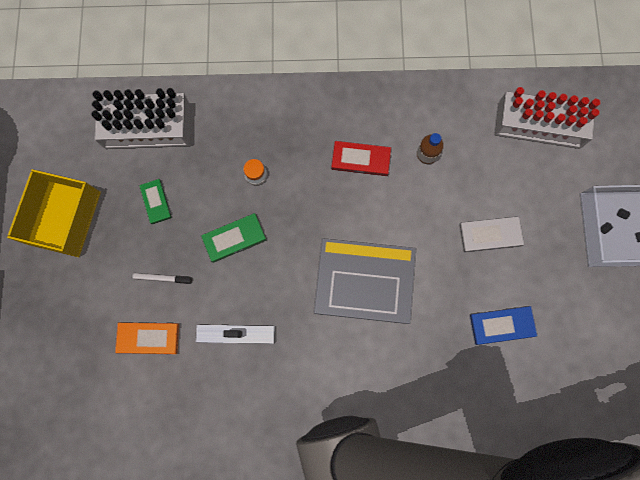

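View pics/side0.png

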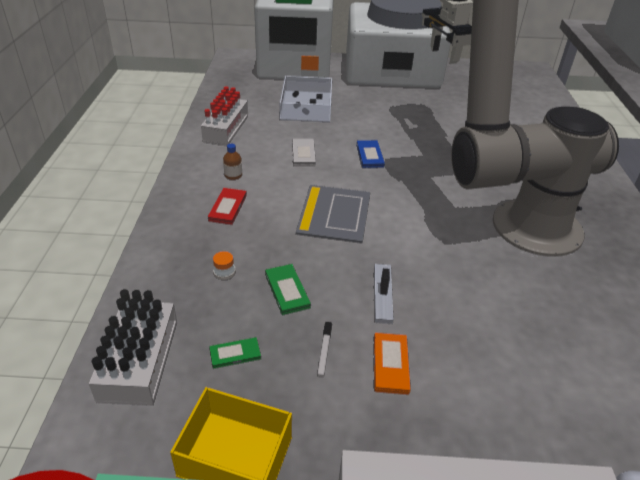

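The top view shows blue (504,325), white (492,234), bar (235,334) and the tray outline (365,293). There are three green-like candidates: large green (234,238), small green (155,201) and orange (148,338). The large green one fits, because orange is excluded and it is the larger of the two left. I'll confirm that in a crop and measure everything.

```bash
cat > h.py <<'E'
import cv2,numpy as np
from scipy.spatial.transform import Rotation as Ro
from plant import bot, imaging
def cam(c,obs=None):
    if 'origin' in c:
        r=np.array(c['rotation']); return (r if r.shape==(3,3) else Ro.from_euler('xyz',r).as_matrix()),np.array(c['origin'])
    T=c['T_tool_cam'];R=Ro.from_euler('xyz',obs['tcp_rot']).as_matrix()
    return R@T[:3,:3],R@T[:3,3]+obs['tool_pos']
def cast(c,uv,z,obs=None):
    R,o=cam(c,obs);uv=np.asarray(uv,float).reshape(-1,2)
    d=np.c_[uv,np.ones(len(uv))]@np.linalg.inv(c['mtx']).T@R.T
    return o+d*((z-o[2])/d[:,2])[:,None]
def cloud(c,obs=None):
    R,o=cam(c,obs);v,u=np.mgrid[:480,:640]
    p=np.stack([u,v,np.ones_like(u)],-1)@np.linalg.inv(c['mtx']).T*c['range_z'][...,None]
    return p@R.T+o
def rect(xy):
    (x,y),(w,h),a=cv2.minAreaRect(np.asarray(xy,np.float32))
    if w>h: w,h,a=h,w,a-90   # a: direction of short side
    a=(a+90)%180-90
    return np.round([x,y,w,h,a],1)   # centre, short, long, short-axis angle from world x (deg)
def masks(c):
    H=cv2.cvtColor(c['pixels'],cv2.COLOR_RGB2HSV);h,s,v=[H[...,i].astype(int) for i in range(3)]
    return dict(blue=(abs(h-112)<12)&(s>120)&(v>60),green=(abs(h-65)<18)&(s>100),white=(s<40)&(v>165),yellow=(abs(h-24)<6)&(s>150),
     red=((h<4)|(h>175))&(s>150),orange=(abs(h-11)<6)&(s>170))
def blobs(m,amin=150):
    cs,_=cv2.findContours(m.astype(np.uint8),cv2.RETR_EXTERNAL,cv2.CHAIN_APPROX_NONE)
    return [k for k in cs if cv2.contourArea(k)>amin]
E
python3 - <<'E'
from h import *
import pickle
c=pickle.load(open('top.pkl','rb'));P=cloud(c);M=masks(c)
for n,m in M.items():
    for k in blobs(m):
        x,y,w,h=cv2.boundingRect(k)
        f=np.zeros((480,640),np.uint8);cv2.drawContours(f,[k],-1,1,-1)
        q=P[f>0];zt=np.percentile(q[:,2],80)
        print(n,(x+w//2,y+h//2),'ztop',round(zt,1),'z5',round(np.percentile(q[:,2],5),1),'depth',rect(q[q[:,2]>zt-6][:,:2]),'cast18',rect(cast(c,k[:,0],18)[:,:2]))
cv2.imwrite('pics/crop1.png',cv2.resize(c['pixels'][160:370,100:300,::-1],None,fx=2.8,fy=2.8,interpolation=cv2.INTER_CUBIC))
E
```

```text
blue (504, 325) ztop 20.4 z5 15.1 depth [ 382.1 -139.8   61.4  423.6    6.8] cast18 [ 399.6 -286.9   61.3  125.5    6.9]
green (234, 237) ztop 20.9 z5 15.4 depth [480.  204.9 126.9 328.6 -61.9] cast18 [592.2 265.3  64.6 123.4  22.4]
green (155, 201) ztop 16.3 z5 10.5 depth [524.6 285.5  78.6 527.9 -45.2] cast18 [674.9 435.6  45.2  92.2 -72. ]
white (152, 338) ztop 21.4 z5 16.6 depth [385.3 429.4  32.2  59.9  -1.5] cast18 [385.4 430.   32.3  58.1  -1.7]
white (235, 334) ztop 18.0 z5 12.1 depth [388.5 205.   35.5 268.7  -2.5] cast18 [390.9 259.4  34.7 157.9  -1.9]
white (498, 326) ztop 20.8 z5 15.7 depth [ 378.7 -117.7   32.4  378.9    7.1] cast18 [ 398.5 -277.1   32.4   56.8    7.1]
white (364, 292) ztop 12.8 z5 7.6 depth [434.   -3.1 140.1 154.8  83.1] cast18 [472.1  -7.2  75.5 139.1  -7.1]
white (228, 239) ztop 21.1 z5 16.3 depth [588.9 277.1  33.8  57.4  22.9] cast18 [589.1 277.2  32.6  58.   22.3]
white (492, 234) ztop 20.4 z5 15.0 depth [ 513.3 -122.8   95.8  479.3   26. ] cast18 [ 590.3 -279.4   60.   121.     5.1]
white (153, 197) ztop 16.1 z5 11.6 depth [686.4 440.6  22.5  43.
[... 3718 characters left out ...]
 112) ztop 100.6 z5 83.3 depth [ 596.5 -210.    40.   727.7   42.6] cast18 [ 858.4 -497.5   22.8   70.7   79.5]
red (572, 110) ztop 101.0 z5 84.4 depth [ 598.2 -198.7   39.4  712.7   44. ] cast18 [ 862.6 -473.7   22.2   72.1   81.1]
red (550, 107) ztop 101.1 z5 84.7 depth [ 837.1 -394.5   16.1   60.2   78. ] cast18 [ 871.6 -428.2   21.1   71.    79.1]
red (540, 105) ztop 101.0 z5 84.7 depth [ 607.2 -165.6   35.7  676.9   48.6] cast18 [ 876.1 -404.7   20.9   72.6   79.3]
orange (147, 338) ztop 21.3 z5 16.2 depth [382.8 287.1  60.6 431.7  -0.9] cast18 [385.3 439.7  60.5 126.   -0.9]
orange (254, 169) ztop 47.5 z5 40.7 depth [556.5 158.8  40.8 418.9 -71. ] cast18 [742.5 223.4  41.3  45.7 -89.8]
```

View pics/crop1.png

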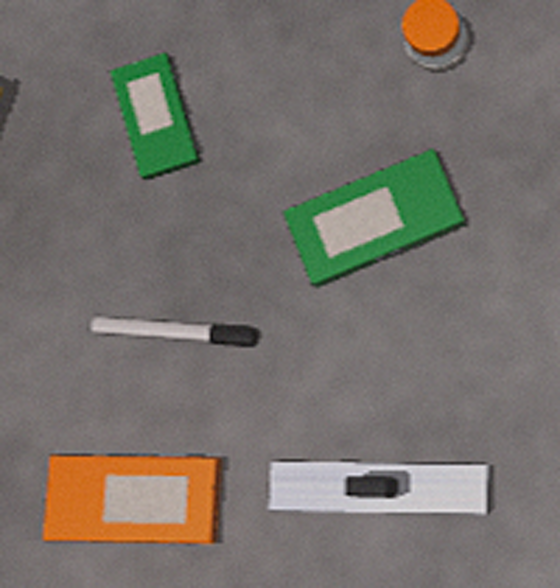

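The crop shows the large green case at crop (375,217), the small green one at (155,115) and the orange one at (132,500). So the large green, top-view (234,238), is the one to use. Moving over blue now.

Request:
play_rows(moves=[{"linear":[196,197,-90],"turn":1.292,"fingers":1},{"linear":[196,197,-90],"turn":1.292,"fingers":1},{"linear":[196,197,-90],"turn":1.292,"fingers":1},{"linear":[196,197,-90],"turn":1.292,"fingers":1},{"linear":[196,197,-90],"turn":1.292,"fingers":1},{"linear":[196,197,-90],"turn":1.292,"fingers":1},{"linear":[196,197,-90],"turn":1.292,"fingers":1},{"linear":[196,197,-90],"turn":1.292,"fingers":1}])

```text
time: 0.9
tool_pos: [400.4, -285.2, 135.9]
tcp_rot: [-3.14, 0.001, 0.037]
contact_force: [0.4, 0.3, 0.7]
grip_width: 92.0
```

Request:
play_rows(moves=[{"linear":[0,0,0],"turn":0.092,"fingers":1},{"linear":[0,0,0],"turn":0.092,"fingers":1},{"linear":[0,0,0],"turn":0.092,"fingers":1}])

```text
time: 1.2
tool_pos: [399.8, -286.7, 136.6]
tcp_rot: [-3.141, 0.0, 0.117]
contact_force: [-0.7, -0.4, -0.2]
grip_width: 92.0
```

Run:
```python
from h import *
o=bot.get_obs();c=imaging.capture('wrist')
print(o['time'],o['tool_pos'],o['tcp_rot'],o['contact_force'],o['joint_positions'])
print(c['T_tool_cam'])
M=masks(c)
for n in ['blue','white']:
    for k in blobs(M[n],800): print(n,cv2.boundingRect(k),rect(cast(c,k[:,0],18,o)[:,:2]))
cv2.imwrite('pics/w1.png',c['pixels'][:,:,::-1])
```

```text
1.2 [ 399.76235376 -286.73676372  136.55048242] [-3.14122277e+00  1.75517422e-04  1.17246946e-01] [-0.68952097 -0.35401434 -0.1650119 ] [-7.78210388e-01  3.78847346e-01  1.74368826e+00  1.10641110e-04
  1.01945547e+00 -8.95515278e-01]
[[ 9.99999947e-01  1.67194335e-04  2.79337814e-04  1.54395699e-01]
 [-2.34750768e-04  9.64823182e-01  2.62899547e-01 -7.04449306e+01]
 [-2.25556284e-04 -2.62899599e-01  9.64823170e-01 -1.58149592e+02]
 [ 0.00000000e+00  0.00000000e+00  0.00000000e+00  1.00000000e+00]]
blue (273, 153, 89, 164) [ 401.6 -289.2   61.2  122.3    6.9]
white (347, 358, 115, 36) [ 485.5 -393.5   32.1   92.8  -83.3]
white (165, 358, 146, 43) [ 351.1 -412.7   38.7  118.6  -83.3]
white (293, 182, 49, 82) [ 400.2 -277.8   34.1   59.6    6.6]
white (235, 0, 405, 321) [ 486.1 -232.6  240.9  261.4  -71.1]
white (0, 0, 222, 321) [ 261.  -263.6  165.9  214.3   -5.1]
```

View pics/w1.png

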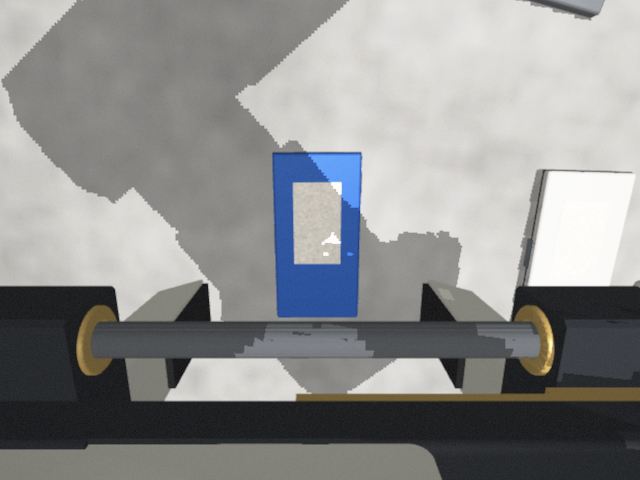

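The wrist view shows blue at (317,235), centred between the jaws. It agrees with the top view to about 2 mm, so I'm descending and gripping.

Request:
play_rows(moves=[{"linear":[0.7,-1.2,-45],"turn":0,"fingers":1},{"linear":[0.7,-1.2,-90],"turn":0,"fingers":1},{"linear":[0.7,-1.2,-115],"turn":0,"fingers":1},{"linear":[0.7,-1.2,-128],"turn":0,"fingers":1},{"linear":[0.7,-1.2,-134],"turn":0,"fingers":1},{"linear":[0.7,-1.2,-134],"turn":0,"fingers":-1},{"linear":[0.7,-1.2,-134],"turn":0,"fingers":-1},{"linear":[0.7,-1.2,-134],"turn":0,"fingers":-1}])

```text
time: 2.05
tool_pos: [401.1, -288.5, 3.7]
tcp_rot: [3.14, -0.001, 0.12]
contact_force: [0.1, 0.3, -0.5]
grip_width: 72.6
```

Request:
play_rows(moves=[{"linear":[0,0,0],"turn":0,"fingers":-1},{"linear":[0,0,0],"turn":0,"fingers":-1},{"linear":[0,0,0],"turn":0,"fingers":-1}])

```text
time: 2.35
tool_pos: [401.0, -288.3, 3.5]
tcp_rot: [3.14, -0.001, 0.12]
contact_force: [-0.2, 0.7, 6.6]
grip_width: 61.5
```

Request:
play_rows(moves=[{"linear":[0,0,12],"turn":0,"fingers":-1},{"linear":[0,15,40],"turn":0,"fingers":-1},{"linear":[15,55,55],"turn":-0.06,"fingers":-1},{"linear":[27,100,55],"turn":-0.12,"fingers":-1},{"linear":[38,145,55],"turn":-0.18,"fingers":-1},{"linear":[50,190,55],"turn":-0.244,"fingers":-1},{"linear":[61,235,55],"turn":-0.244,"fingers":-1},{"linear":[72.3,279.5,50],"turn":-0.244,"fingers":-1}])

```text
time: 3.15
tool_pos: [473.4, -6.7, 53.8]
tcp_rot: [3.141, -0.002, -0.124]
contact_force: [1.2, -0.3, -0.7]
grip_width: 61.7
```

Request:
play_rows(moves=[{"linear":[0,0,0],"turn":0,"fingers":-1},{"linear":[0,0,0],"turn":0,"fingers":-1}])

```text
time: 3.35
tool_pos: [472.8, -7.5, 53.0]
tcp_rot: [3.141, 0.0, -0.121]
contact_force: [-0.1, -0.5, -0.9]
grip_width: 61.6
```

Run:
```python
from h import *
o=bot.get_obs();c=imaging.capture('wrist')
print(o['time'],o['tool_pos'],o['tcp_rot'],o['contact_force'],o['grip_width'])
cv2.imwrite('pics/w2.png',c['pixels'][:,:,::-1])
```

```text
3.35 [472.78721992  -7.48054886  53.03692934] [ 3.14135174e+00  9.20390145e-05 -1.20833075e-01] [-0.11322218 -0.48118044 -0.92665444] 61.645505702633166
```

View pics/w2.png

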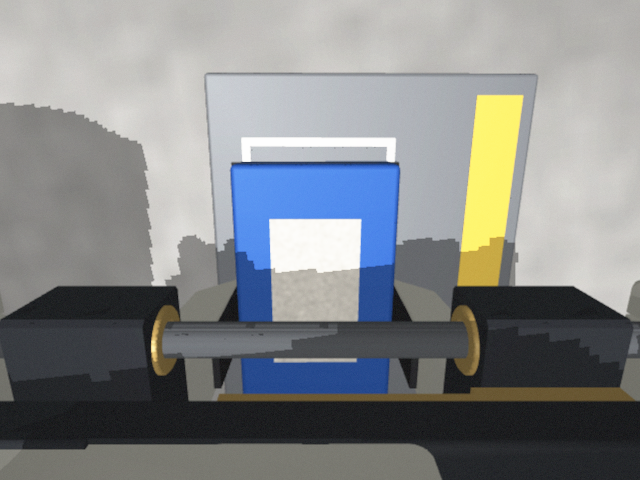

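The wrist view shows blue held level and square, far edge at row 165, with the outline around it (corners 242,138 and 396,138). Lowering and releasing.

Request:
play_rows(moves=[{"linear":[0,0,-20],"turn":0,"fingers":-1},{"linear":[0,0,-32],"turn":0,"fingers":-1},{"linear":[0,0,-37],"turn":0,"fingers":-1},{"linear":[0,0,-39],"turn":0,"fingers":-1},{"linear":[0,0,-40],"turn":0,"fingers":-1},{"linear":[0,0,-40.5],"turn":0,"fingers":-1}])

```text
time: 4.0
tool_pos: [472.6, -9.6, 13.5]
tcp_rot: [3.141, -0.0, -0.125]
contact_force: [-7.6, -3.9, 14.0]
grip_width: 62.2
```

Request:
play_rows(moves=[{"linear":[0,0,0],"turn":0,"fingers":1},{"linear":[0,0,0],"turn":0,"fingers":1},{"linear":[0,0,0],"turn":0,"fingers":1},{"linear":[0,0,0],"turn":0,"fingers":1},{"linear":[0,0,15],"turn":0,"fingers":1},{"linear":[0,0,60],"turn":0,"fingers":1},{"linear":[10,-30,100],"turn":0,"fingers":1},{"linear":[25,-70,108],"turn":0.05,"fingers":1}])

```text
time: 4.8
tool_pos: [499.8, -78.4, 124.6]
tcp_rot: [3.14, -0.007, -0.07]
contact_force: [0.9, -0.1, -0.3]
grip_width: 91.9
```

Request:
play_rows(moves=[{"linear":[20,-45,0],"turn":0.1,"fingers":1},{"linear":[40,-90,0],"turn":0.163,"fingers":1},{"linear":[58,-135,0],"turn":0.163,"fingers":1},{"linear":[75,-175,0],"turn":0.163,"fingers":1},{"linear":[93.5,-202,0],"turn":0.163,"fingers":1},{"linear":[93.5,-202,0],"turn":0.163,"fingers":1},{"linear":[93.5,-202,0],"turn":0.163,"fingers":1}])

```text
time: 5.5
tool_pos: [590.9, -280.4, 119.3]
tcp_rot: [-3.14, 0.001, 0.088]
contact_force: [0.1, 0.6, 0.5]
grip_width: 92.0
```

```bash
cat > chk.py <<'E'
from h import *
import sys,pickle
def top(zs,name=None):
    c=imaging.capture('top');M=masks(c);pickle.dump(c,open('last.pkl','wb'))
    if name: cv2.imwrite(name,c['pixels'][:,:,::-1])
    for n,z in zs.items():
        for k in blobs(M[n],300):
            x,y,w,h=cv2.boundingRect(k)
            if y>120 and x>90 and y<400: print('top',n,(x+w//2,y+h//2),rect(cast(c,k[:,0],z)[:,:2]))
def wrist(zs,name=None):
    o=bot.get_obs();c=imaging.capture('wrist');M=masks(c)
    if name: cv2.imwrite(name,c['pixels'][:,:,::-1])
    print(o['time'],o['tool_pos'].round(1),o['tcp_rot'].round(3))
    for n,z in zs.items():
        for k in blobs(M[n],800): print('wrist',n,cv2.boundingRect(k),rect(cast(c,k[:,0],z,o)[:,:2]))
E
python3 -c "
from chk import *
top(dict(blue=28,yellow=10,white=10),'pics/t2.png'); wrist(dict(white=18),'pics/w3.png')"
```

```text
top blue (354, 290) [473.5  15.2  61.9  71.3  -7.1]
top yellow (368, 251) [559.2 -18.5  21.6 178.8  -7.1]
top white (152, 338) [385.5 432.8  32.5  58.2  -1.5]
top white (235, 334) [391.  261.4  35.  160.2  -1.8]
top white (228, 239) [591.  279.1  33.7  59.4  22.3]
top white (475, 235) [ 589.2 -250.6   59.5   60.6  -85.1]
top white (630, 230) [ 596.  -572.2   37.3  125.7   82.7]
top white (356, 156) [770.3   1.5  32.6  58.   -8.4]
5.55 [ 590.7 -279.5  119.6] [-3.14e+00  1.00e-03  8.90e-02]
wrist white (379, 359, 83, 35) [ 680.  -376.8   29.2   62.7  -84.8]
wrist white (165, 359, 134, 42) [ 536.8 -392.9   35.5  102.1  -84.8]
wrist white (0, 211, 155, 110) [ 428.  -312.5   60.9  109.4   76.9]
wrist white (104, 0, 536, 321) [ 635.1 -231.2  205.2  357.6  -84.9]
```

View pics/t2.png

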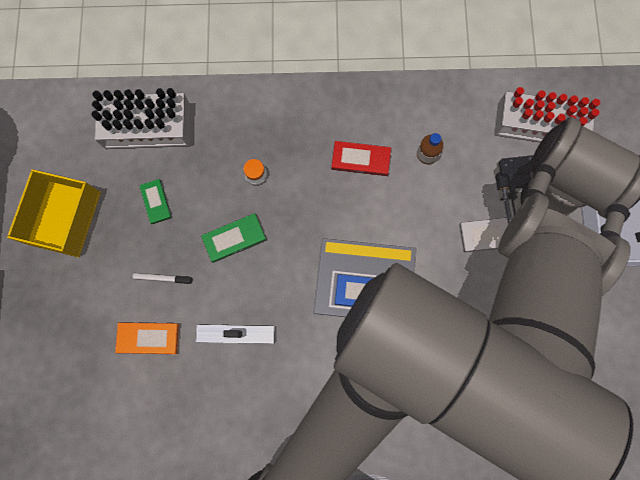

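Blue is on the tray inside the outline at (354,290), partly hidden by the arm. Next I'll measure the white case with the wrist depth.

```bash
cat >> chk.py <<'E'
def wdepth(zlo,zhi,zc,name=None):
    o=bot.get_obs();c=imaging.capture('wrist');pickle.dump((o,c),open('lastw.pkl','wb'));P=cloud(c,o)
    if name: cv2.imwrite(name,c['pixels'][:,:,::-1])
    print(o['time'],o['tool_pos'].round(1),o['tcp_rot'].round(3))
    m=((P[...,2]>zlo)&(P[...,2]<zhi)&(c['range_z']>0)).astype(np.uint8);m=cv2.morphologyEx(m,cv2.MORPH_OPEN,np.ones((3,3)))
    for k in blobs(m,1500):
        f=np.zeros((480,640),np.uint8);cv2.drawContours(f,[k],-1,1,-1)
        print('wd',cv2.boundingRect(k),'z',np.median(P[f>0][:,2]).round(1),rect(cast(c,k[:,0],zc,o)[:,:2]))
E
python3 -c "
from chk import *
wdepth(10,26,18,'pics/w4.png')"
```

```text
5.6 [ 590.8 -279.2  119.9] [-3.14e+00  1.00e-03  9.00e-02]
wd (269, 151, 95, 171) z 18.2 [ 591.6 -278.6   62.5  120.     5.2]
```

View pics/w4.png

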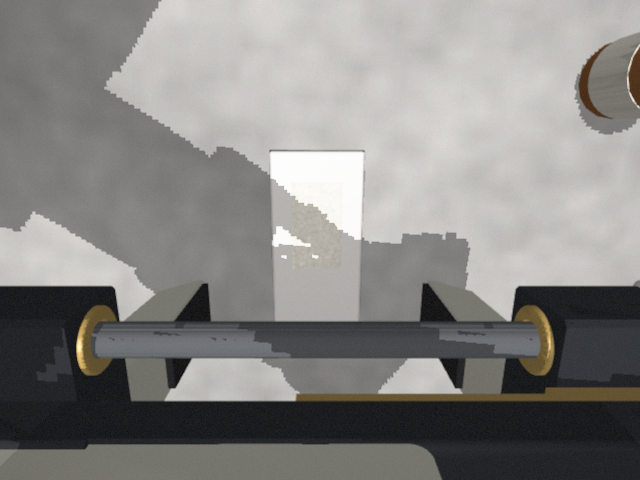

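Blue's along-length offset looks like about 3 mm towards -y. Before stacking I'll take one clean wrist measurement of blue against the outline.

Request:
play_rows(moves=[{"linear":[-123,237.5,60],"turn":-0.213,"fingers":1},{"linear":[-123,237.5,60],"turn":-0.213,"fingers":1},{"linear":[-123,237.5,60],"turn":-0.213,"fingers":1},{"linear":[-123,237.5,60],"turn":-0.213,"fingers":1},{"linear":[-123,237.5,60],"turn":-0.213,"fingers":1},{"linear":[-123,237.5,60],"turn":-0.213,"fingers":1},{"linear":[-123,237.5,60],"turn":-0.213,"fingers":1},{"linear":[-123,237.5,60],"turn":-0.213,"fingers":1}])

```text
time: 6.45
tool_pos: [468.3, -42.3, 180.9]
tcp_rot: [3.141, -0.002, -0.122]
contact_force: [-0.6, -0.9, -0.3]
grip_width: 91.5
```

```bash
python3 -c "
from chk import *
wdepth(20,36,28,'pics/w5.png'); wrist(dict(blue=28,white=10,yellow=10))
cv2.imwrite('pics/w5.png',cv2.cvtColor(cv2.imread('pics/w5.png'),cv2.COLOR_BGR2RGB)[:,:,::-1])"
```

```text
6.45 [468.3 -42.3 180.9] [ 3.141e+00 -2.000e-03 -1.220e-01]
wd (274, 104, 83, 157) z 28.3 [472.4 -11.1  62.7 122.6  -7.2]
6.5 [468.5 -43.  180.5] [ 3.141e+00 -1.000e-03 -1.230e-01]
wrist blue (275, 103, 81, 157) [472.8 -11.   61.1 122.1  -7.1]
wrist white (165, 359, 284, 42) [ 440.9 -196.5   44.9  272.7   82.9]
wrist white (293, 130, 45, 79) [474.   -0.9  36.   63.5  -7.3]
wrist white (0, 0, 640, 321) [494.5  -9.1 260.  533.7  83. ]
wrist yellow (403, 222, 28, 59) [553.1 -81.4  21.1  52.7  -7.1]
```

View pics/w5.png

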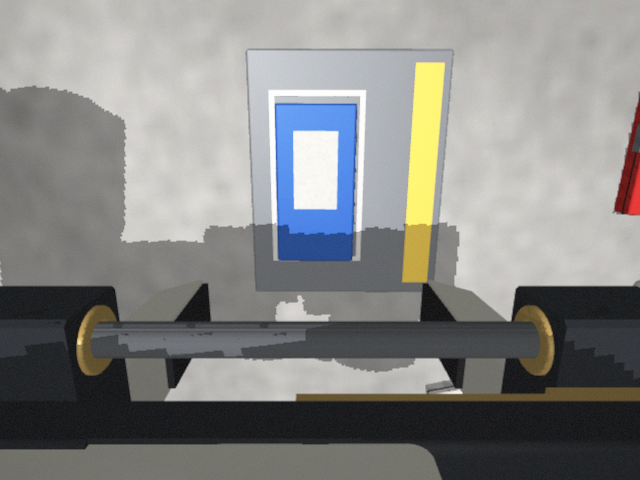

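The wrist view shows the outline's outer top corners at about (269,90) and (366,90). Blue's top edge is at row 104, and blue sits too near the lower-left of the outline. Now casting those corners.

```bash
python3 -c "
from h import *
import pickle
o,c=pickle.load(open('lastw.pkl','rb'));g=c['pixels'].min(2).astype(int)
print(g[84:110,320]); print(g[97,262:282],g[97,355:375]);print(g[180,264:282],g[180,352:372]);print(g[250:270,300],g[245:268,357])
q=cast(c,[(268.5,89.5),(366,89.5)],10,o);e=(q[1]-q[0])[:2];print(q.round(1),np.linalg.norm(e),np.degrees(np.arctan2(e[1],e[0])))
u=e/np.linalg.norm(e);print('outline centre',q.mean(0)[:2]-70*np.array([-u[1],u[0]]))
"
```

```text
[191 191 190 190 188 207 245 254 253 253 254 248 209 190 190 191 190 189
 188 148  58  82  96  96  97 100]
[198 197 197 199 200 198 230 251 254 254 254 246 217 198 197 200 198 200
 197 196] [182 183 183 182 180 236 251 252 252 252 241 195 180 179 180 179 179 180
 182 182]
[183 183 185 184 185 183 203 244 252 252 252 234 123  58  78  87  88  89] [ 74  57 113 164 177 198 243 251 251 251 243 202 179 177 175 175 175 171
 175 177]
[ 43  42  40  39  46  40  39  42  44  36  59  92 103 101  97 103 100  97
 102 101] [174 172 171 176 173 172 170 172 169 172 172 173 171 169 172 151 111 100
 103 100 101  97  99]
[[445.5  65.9  10. ]
 [521.3  56.7  10. ]] 76.38028782572744 -6.950334571765668
outline centre [474.89061239  -8.19596193]
```

Request:
play_rows(moves=[{"linear":[4.2,32,-40],"turn":-0.001,"fingers":1},{"linear":[4.2,32,-85],"turn":-0.001,"fingers":1},{"linear":[4.2,32,-130],"turn":-0.001,"fingers":1},{"linear":[4.2,32,-155],"turn":-0.001,"fingers":1},{"linear":[4.2,32,-166],"turn":-0.001,"fingers":1},{"linear":[4.2,32,-167],"turn":-0.001,"fingers":-1},{"linear":[4.2,32,-167],"turn":-0.001,"fingers":-1},{"linear":[4.2,32,-167],"turn":-0.001,"fingers":-1}])

```text
time: 7.35
tool_pos: [473.7, -11.4, 14.5]
tcp_rot: [3.141, -0.003, -0.125]
contact_force: [-0.3, 0.6, -0.2]
grip_width: 72.4
```

Request:
play_rows(moves=[{"linear":[0,0,0],"turn":0,"fingers":-1},{"linear":[0,0,0],"turn":0,"fingers":-1},{"linear":[0,0,0],"turn":0,"fingers":-1},{"linear":[0,0,3],"turn":0,"fingers":-1},{"linear":[2.3,2.8,3],"turn":0,"fingers":-1},{"linear":[2.3,2.8,2.5],"turn":0,"fingers":-1},{"linear":[2.3,2.8,1],"turn":0,"fingers":-1},{"linear":[2.3,2.8,0],"turn":0,"fingers":-1}])

```text
time: 8.15
tool_pos: [475.0, -8.0, 14.2]
tcp_rot: [-3.142, -0.0, -0.125]
contact_force: [-7.6, 1.9, 25.7]
grip_width: 61.4
```

Request:
play_rows(moves=[{"linear":[0,0,0],"turn":0,"fingers":-1},{"linear":[0,0,0],"turn":0,"fingers":1},{"linear":[0,0,0],"turn":0,"fingers":1},{"linear":[0,0,0],"turn":0,"fingers":1},{"linear":[0,0,0],"turn":0,"fingers":1},{"linear":[0,0,20],"turn":0,"fingers":1},{"linear":[0,0,65],"turn":0,"fingers":1},{"linear":[0,-35,100],"turn":0,"fingers":1}])

```text
time: 8.95
tool_pos: [474.6, -41.1, 114.5]
tcp_rot: [-3.141, 0.001, -0.121]
contact_force: [1.8, -1.2, -0.8]
grip_width: 91.8
```

Request:
play_rows(moves=[{"linear":[0,0,40],"turn":0,"fingers":1},{"linear":[0,0,67],"turn":0,"fingers":1},{"linear":[0,0,67],"turn":0,"fingers":1},{"linear":[0,0,67],"turn":0,"fingers":1}])

```text
time: 9.35
tool_pos: [474.8, -43.2, 180.2]
tcp_rot: [3.141, -0.001, -0.125]
contact_force: [-0.1, 0.6, 0.8]
grip_width: 92.2
```

```bash
python3 -c "
from chk import *
wdepth(20,36,28); wrist(dict(blue=28))"
```

```text
9.35 [474.8 -43.2 180.2] [ 3.141e+00 -1.000e-03 -1.250e-01]
wd (268, 99, 83, 159) z 28.3 [474.9  -8.3  62.7 123.   -7.2]
9.4 [474.2 -43.1 179.3] [-3.141e+00  2.000e-03 -1.250e-01]
wrist blue (270, 99, 82, 158) [475.3  -7.7  61.4 121.8  -7.2]
```

Blue is now at (475,-8.1) against an outline centre of (474.9,-8.2). Fetching white.

Request:
play_rows(moves=[{"linear":[23,-45,0],"turn":0.1,"fingers":1},{"linear":[43,-85,-15],"turn":0.215,"fingers":1},{"linear":[63,-127,-30],"turn":0.215,"fingers":1},{"linear":[83,-167,-50],"turn":0.215,"fingers":1},{"linear":[103,-205,-75],"turn":0.215,"fingers":1},{"linear":[116.8,-236.8,-100],"turn":0.215,"fingers":1},{"linear":[116.8,-236.8,-130],"turn":0.215,"fingers":1},{"linear":[116.8,-236.8,-150],"turn":0.215,"fingers":1}])

```text
time: 10.25
tool_pos: [589.8, -280.0, 25.2]
tcp_rot: [-3.138, 0.005, 0.088]
contact_force: [0.3, -0.6, 0.5]
grip_width: 91.9
```

Request:
play_rows(moves=[{"linear":[0,0,-18],"turn":0,"fingers":1},{"linear":[0,0,-26],"turn":0,"fingers":1},{"linear":[0,0,-27],"turn":0,"fingers":1},{"linear":[0,0,-27],"turn":0,"fingers":-1},{"linear":[0,0,-27],"turn":0,"fingers":-1},{"linear":[0,0,-27],"turn":0,"fingers":-1},{"linear":[0,0,-27],"turn":0,"fingers":-1},{"linear":[0,0,-27],"turn":0,"fingers":-1}])

```text
time: 11.05
tool_pos: [591.8, -280.0, 3.5]
tcp_rot: [3.141, -0.0, 0.09]
contact_force: [-0.4, 0.3, 0.8]
grip_width: 61.8
```

Request:
play_rows(moves=[{"linear":[0,0,0],"turn":0,"fingers":-1},{"linear":[0,0,0],"turn":0,"fingers":-1}])

```text
time: 11.25
tool_pos: [591.8, -280.1, 3.6]
tcp_rot: [3.141, -0.001, 0.09]
contact_force: [-0.3, -0.5, 2.2]
grip_width: 61.9
```

Request:
play_rows(moves=[{"linear":[0,0,10],"turn":0,"fingers":-1},{"linear":[0,0,40],"turn":0,"fingers":-1},{"linear":[-12,28,70],"turn":-0.05,"fingers":-1},{"linear":[-30,70,75],"turn":-0.12,"fingers":-1},{"linear":[-48,112,75],"turn":-0.18,"fingers":-1},{"linear":[-66,154,75],"turn":-0.215,"fingers":-1},{"linear":[-84,196,75],"turn":-0.215,"fingers":-1},{"linear":[-102,237,75],"turn":-0.215,"fingers":-1}])

```text
time: 12.05
tool_pos: [488.6, -41.5, 78.8]
tcp_rot: [-3.142, -0.0, -0.125]
contact_force: [0.8, 0.2, -1.6]
grip_width: 61.8
```

Request:
play_rows(moves=[{"linear":[-14.8,34.8,-10],"turn":0,"fingers":-1},{"linear":[-14.8,34.8,-25],"turn":0,"fingers":-1},{"linear":[-14.8,34.8,-35],"turn":0,"fingers":-1},{"linear":[-14.8,34.8,-41],"turn":0,"fingers":-1},{"linear":[-14.8,34.8,-43],"turn":0,"fingers":-1},{"linear":[-14.8,34.8,-44],"turn":0,"fingers":-1},{"linear":[-14.8,34.8,-45],"turn":0,"fingers":-1},{"linear":[-14.8,34.8,-45],"turn":0,"fingers":-1}])

```text
time: 12.85
tool_pos: [475.1, -8.6, 33.4]
tcp_rot: [3.142, -0.0, -0.126]
contact_force: [0.0, 0.0, -1.2]
grip_width: 61.5
```

Request:
play_rows(moves=[{"linear":[0,0,-0.8],"turn":0,"fingers":-1},{"linear":[0,0,-0.8],"turn":0,"fingers":-1}])

```text
time: 13.05
tool_pos: [475.0, -8.3, 32.5]
tcp_rot: [3.142, -0.0, -0.125]
contact_force: [-1.2, -0.6, -2.0]
grip_width: 61.8
```

Request:
play_rows(moves=[{"linear":[0,0,-0.5],"turn":0,"fingers":-1},{"linear":[0,0,-0.9],"turn":0,"fingers":-1},{"linear":[0,0,-0.9],"turn":0,"fingers":-1}])

```text
time: 13.35
tool_pos: [474.9, -8.2, 31.5]
tcp_rot: [3.142, -0.0, -0.125]
contact_force: [0.8, 0.3, -1.8]
grip_width: 61.7
```

Request:
play_rows(moves=[{"linear":[0,0,-0.5],"turn":0,"fingers":-1},{"linear":[0,0,-0.5],"turn":0,"fingers":-1}])

```text
time: 13.55
tool_pos: [474.9, -8.2, 31.5]
tcp_rot: [3.142, -0.0, -0.125]
contact_force: [-2.5, 0.9, 5.1]
grip_width: 62.1
```

Contact at 5 N. Releasing and checking.

Request:
play_rows(moves=[{"linear":[0,0,0],"turn":0,"fingers":1},{"linear":[0,0,0],"turn":0,"fingers":1},{"linear":[0,0,0],"turn":0,"fingers":1},{"linear":[0,0,0],"turn":0,"fingers":1},{"linear":[0,0,20],"turn":0,"fingers":1},{"linear":[0,0,65],"turn":0,"fingers":1},{"linear":[0,-20,110],"turn":0,"fingers":1},{"linear":[0,-35,149],"turn":0,"fingers":1}])

```text
time: 14.35
tool_pos: [475.0, -43.6, 182.2]
tcp_rot: [3.141, -0.001, -0.124]
contact_force: [0.0, -1.4, -0.4]
grip_width: 91.5
```

Request:
play_rows(moves=[{"linear":[0,0,15],"turn":0,"fingers":1},{"linear":[0,0,15],"turn":0,"fingers":1},{"linear":[0,0,15],"turn":0,"fingers":1}])

```text
time: 14.65
tool_pos: [474.4, -43.0, 194.3]
tcp_rot: [-3.141, 0.001, -0.125]
contact_force: [-0.1, 0.5, -0.3]
grip_width: 92.0
```

```bash
python3 -c "
from chk import *
wdepth(38,54,46)"
```

```text
14.65 [474.4 -43.  194.3] [-3.141e+00  1.000e-03 -1.250e-01]
wd (268, 99, 84, 161) z 46.3 [474.8  -8.5  62.6 123.2  -7.1]
```

White sits at (474.8,-8.5), aligned with blue. Going to green.

Request:
play_rows(moves=[{"linear":[132,275,-25],"turn":0.515,"fingers":1},{"linear":[132,275,-25],"turn":0.515,"fingers":1},{"linear":[132,275,-25],"turn":0.515,"fingers":1},{"linear":[132,275,-25],"turn":0.515,"fingers":1},{"linear":[132,275,-25],"turn":0.515,"fingers":1},{"linear":[132,275,-25],"turn":0.515,"fingers":1},{"linear":[132,275,-25],"turn":0.515,"fingers":1},{"linear":[132,275,-25],"turn":0.515,"fingers":1}])

```text
time: 15.5
tool_pos: [605.8, 233.3, 166.9]
tcp_rot: [-3.141, 0.005, 0.393]
contact_force: [-0.6, -0.4, -0.1]
grip_width: 92.1
```

Request:
play_rows(moves=[{"linear":[0,0,0],"turn":0,"fingers":1},{"linear":[0,0,0],"turn":0,"fingers":1}])

```text
time: 15.7
tool_pos: [606.5, 230.4, 169.9]
tcp_rot: [3.141, 0.001, 0.389]
contact_force: [-0.1, -0.6, 0.4]
grip_width: 91.4
```

```bash
python3 -c "
from chk import *
wdepth(10,26,18); wrist(dict(green=18))"
```

```text
15.7 [606.5 230.4 169.9] [3.141e+00 1.000e-03 3.890e-01]
wd (277, 96, 83, 160) z 18.3 [594.8 265.   62.5 123.4  22.2]
wd (451, 0, 132, 40) z 13.5 [681.3 421.9  24.8  90.5 -67.7]
wd (17, 0, 99, 191) z 14.2 [396.  253.9  37.6 146.7  -1.8]
15.75 [606.7 230.3 170.2] [3.141 0.    0.388]
wrist green (277, 96, 82, 159) [595.  265.5  61.  122.6  22.4]
wrist green (448, 0, 135, 41) [680.8 421.3  25.5  92.4 -67.7]
```

Request:
play_rows(moves=[{"linear":[-12,34,-30],"turn":0.001,"fingers":1},{"linear":[-12,34,-75],"turn":0.001,"fingers":1},{"linear":[-12,34,-115],"turn":0.001,"fingers":1},{"linear":[-12,34,-135],"turn":0.001,"fingers":1},{"linear":[-12,34,-150],"turn":0.001,"fingers":1},{"linear":[-12,34,-160],"turn":0.001,"fingers":1},{"linear":[-12,34,-166],"turn":0.001,"fingers":1},{"linear":[-12,34,-166.8],"turn":0.001,"fingers":1}])

```text
time: 16.6
tool_pos: [595.2, 265.6, 3.5]
tcp_rot: [3.142, -0.001, 0.391]
contact_force: [0.1, -0.8, 0.3]
grip_width: 92.1
```

Request:
play_rows(moves=[{"linear":[0,0,0],"turn":0,"fingers":1}])

```text
time: 16.7
tool_pos: [595.5, 265.9, 4.2]
tcp_rot: [3.141, -0.002, 0.391]
contact_force: [0.2, -0.3, 0.5]
grip_width: 91.9
```

Request:
play_rows(moves=[{"linear":[0,-0.3,0],"turn":0,"fingers":-1},{"linear":[0,-0.3,0],"turn":0,"fingers":-1},{"linear":[0,-0.3,0],"turn":0,"fingers":-1},{"linear":[0,-0.3,0],"turn":0,"fingers":-1},{"linear":[0,-0.3,0],"turn":0,"fingers":-1},{"linear":[0,-0.3,0],"turn":0,"fingers":-1},{"linear":[0,-0.3,0],"turn":0,"fingers":-1},{"linear":[0,-0.3,10],"turn":0,"fingers":-1}])

```text
time: 17.5
tool_pos: [593.6, 265.1, 11.9]
tcp_rot: [-3.141, 0.003, 0.391]
contact_force: [0.1, -0.3, -3.1]
grip_width: 61.8
```

Request:
play_rows(moves=[{"linear":[0,0,30],"turn":0,"fingers":-1},{"linear":[-4,-9,70],"turn":-0.08,"fingers":-1},{"linear":[-20,-45,90],"turn":-0.16,"fingers":-1},{"linear":[-38,-87,90],"turn":-0.24,"fingers":-1},{"linear":[-56,-129,90],"turn":-0.32,"fingers":-1},{"linear":[-74,-171,90],"turn":-0.4,"fingers":-1},{"linear":[-92,-212,90],"turn":-0.48,"fingers":-1},{"linear":[-110,-250,80],"turn":-0.516,"fingers":-1}])

```text
time: 18.3
tool_pos: [484.9, 13.8, 94.6]
tcp_rot: [3.141, -0.003, -0.128]
contact_force: [0.5, -1.0, -3.1]
grip_width: 61.8
```

Request:
play_rows(moves=[{"linear":[-10,-23.7,-10],"turn":0,"fingers":-1},{"linear":[-10,-23.7,-25],"turn":0,"fingers":-1},{"linear":[-10,-23.7,-33],"turn":0,"fingers":-1},{"linear":[-10,-23.7,-39],"turn":0,"fingers":-1},{"linear":[-10,-23.7,-41],"turn":0,"fingers":-1},{"linear":[-10,-23.7,-42],"turn":0,"fingers":-1},{"linear":[-10,-23.7,-43],"turn":0,"fingers":-1},{"linear":[-10,-23.7,-43],"turn":0,"fingers":-1}])

```text
time: 19.1
tool_pos: [475.1, -8.0, 50.4]
tcp_rot: [3.142, -0.0, -0.124]
contact_force: [0.7, -0.6, -1.9]
grip_width: 62.1
```

Request:
play_rows(moves=[{"linear":[0,0,-0.4],"turn":0,"fingers":-1},{"linear":[0,0,-0.8],"turn":0,"fingers":-1},{"linear":[0,0,-1],"turn":0,"fingers":-1},{"linear":[0,0,-1],"turn":0,"fingers":-1}])

```text
time: 19.5
tool_pos: [475.0, -8.2, 49.4]
tcp_rot: [-3.142, -0.0, -0.125]
contact_force: [-0.2, 0.2, -0.7]
grip_width: 61.7
```

Request:
play_rows(moves=[{"linear":[0,0,-0.4],"turn":0,"fingers":-1},{"linear":[0,0,-0.4],"turn":0,"fingers":-1}])

```text
time: 19.7
tool_pos: [474.9, -8.2, 49.4]
tcp_rot: [-3.142, -0.0, -0.125]
contact_force: [-1.2, 0.4, 5.6]
grip_width: 61.4
```

Request:
play_rows(moves=[{"linear":[0,0,0],"turn":0,"fingers":1},{"linear":[0,0,0],"turn":0,"fingers":1},{"linear":[0,0,0],"turn":0,"fingers":1},{"linear":[0,0,0],"turn":0,"fingers":1},{"linear":[0,0,20],"turn":0,"fingers":1},{"linear":[0,0,65],"turn":0,"fingers":1},{"linear":[0,-20,110],"turn":0,"fingers":1},{"linear":[0,-35,149],"turn":0,"fingers":1}])

```text
time: 20.5
tool_pos: [475.0, -43.7, 200.0]
tcp_rot: [3.141, -0.001, -0.124]
contact_force: [1.0, -0.6, -0.6]
grip_width: 91.8
```

Request:
play_rows(moves=[{"linear":[0,0,15],"turn":0,"fingers":1},{"linear":[0,0,15],"turn":0,"fingers":1},{"linear":[0,0,15],"turn":0,"fingers":1}])

```text
time: 20.8
tool_pos: [474.4, -43.0, 212.0]
tcp_rot: [-3.141, 0.001, -0.125]
contact_force: [-0.1, 1.0, -0.5]
grip_width: 91.6
```

```bash
python3 -c "
from chk import *
wdepth(56,72,64,'pics/w6.png')"
```

```text
20.8 [474.4 -43.  212. ] [-3.141e+00  1.000e-03 -1.250e-01]
wd (268, 99, 84, 161) z 64.2 [474.8  -8.5  62.6 123.2  -7. ]
```

View pics/w6.png

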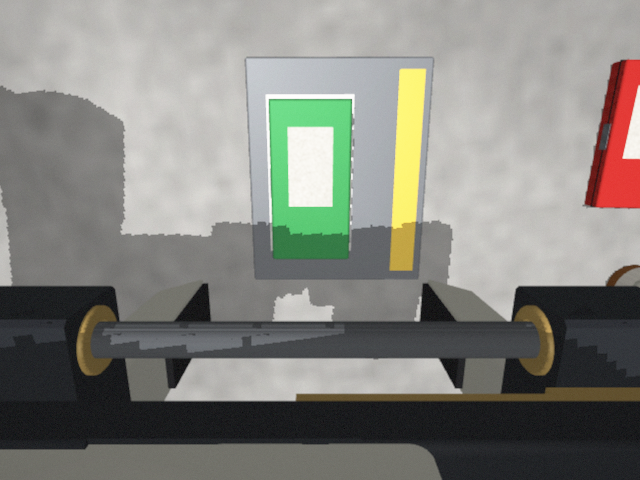

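The wrist view shows green on top at (311,178), centred in the outline. All three cases measure within about 0.5 mm. Now the bar: I'll grip its block along y so the fingers clear the pile.

Request:
play_rows(moves=[{"linear":[-42,303,-20],"turn":1.663,"fingers":1},{"linear":[-42,303,-20],"turn":1.663,"fingers":1},{"linear":[-42,303,-20],"turn":1.663,"fingers":1},{"linear":[-42,303,-20],"turn":1.663,"fingers":1},{"linear":[-42,303,-20],"turn":1.663,"fingers":1},{"linear":[-42,303,-20],"turn":1.663,"fingers":1},{"linear":[-42,303,-20],"turn":1.663,"fingers":1},{"linear":[-42,303,-20],"turn":1.663,"fingers":1}])

```text
time: 21.65
tool_pos: [431.0, 261.8, 190.5]
tcp_rot: [-3.139, 0.003, 1.086]
contact_force: [-0.7, 0.1, -0.2]
grip_width: 92.1
```

Request:
play_rows(moves=[{"linear":[0,0,0],"turn":0.463,"fingers":1},{"linear":[0,0,0],"turn":0.463,"fingers":1},{"linear":[0,0,0],"turn":0.463,"fingers":1},{"linear":[0,0,0],"turn":0.463,"fingers":1},{"linear":[0,0,0],"turn":0.463,"fingers":1},{"linear":[0,0,0],"turn":0.463,"fingers":1}])

```text
time: 22.25
tool_pos: [432.6, 259.8, 192.2]
tcp_rot: [-3.14, 0.0, 1.535]
contact_force: [-1.5, -0.3, -0.4]
grip_width: 92.1
```

```bash
python3 -c "
from chk import *
wdepth(7,75,14,'pics/w7.png');wdepth(45,75,64)"
```

```text
22.25 [432.6 259.8 192.2] [-3.14   0.     1.535]
wd (0, 213, 137, 109) z 10.9 [470.5  34.1  95.4 123.1  -7.5]
wd (217, 151, 191, 44) z 14.4 [392.9 258.9  35.9 159.7  -2. ]
wd (450, 119, 162, 78) z 18.3 [387.5 440.2  63.1 128.5  -2. ]
22.3 [432.7 259.8 192.4] [-3.141  0.     1.536]
wd (0, 255, 68, 31) z 63.4 [455.1  41.1  24.4  54.4  -2. ]
```

View pics/w7.png

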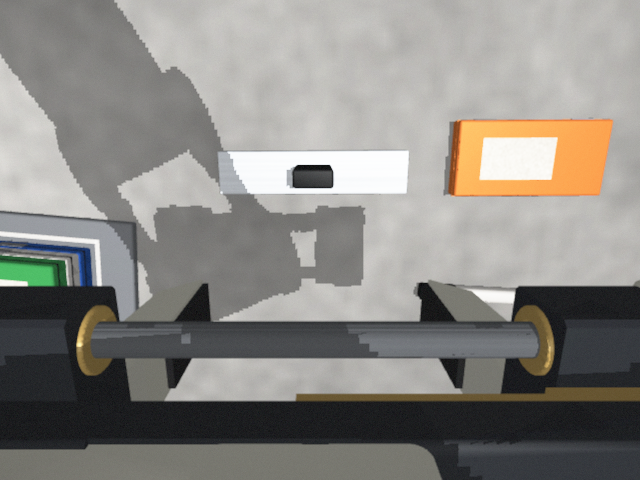

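The wrist view shows the bar at (313,172) with its grip block at (313,177), and the path down is clear. Gripping the block.

Request:
play_rows(moves=[{"linear":[-35,-0.9,-20],"turn":-0.002,"fingers":1},{"linear":[-40,-0.9,-60],"turn":-0.002,"fingers":1},{"linear":[-40,-0.9,-100],"turn":-0.002,"fingers":1},{"linear":[-40,-0.9,-135],"turn":-0.002,"fingers":1},{"linear":[-40,-0.9,-155],"turn":-0.002,"fingers":1},{"linear":[-40,-0.9,-166],"turn":-0.002,"fingers":1},{"linear":[-40,-0.9,-169],"turn":-0.002,"fingers":1},{"linear":[-40,-0.9,-169],"turn":-0.002,"fingers":-1}])

```text
time: 23.15
tool_pos: [393.3, 259.0, 24.2]
tcp_rot: [3.141, -0.0, 1.536]
contact_force: [-0.7, 0.4, -0.3]
grip_width: 87.4
```

Request:
play_rows(moves=[{"linear":[0,0,0],"turn":0,"fingers":-1},{"linear":[0,0,0],"turn":0,"fingers":-1},{"linear":[0,0,0],"turn":0,"fingers":-1},{"linear":[0,0,0],"turn":0,"fingers":-1},{"linear":[0,0,0],"turn":0,"fingers":-1},{"linear":[0,0,0],"turn":0,"fingers":-1},{"linear":[0,0,0],"turn":0,"fingers":-1},{"linear":[0,0,0],"turn":0,"fingers":-1}])

```text
time: 23.95
tool_pos: [392.9, 258.9, 23.8]
tcp_rot: [3.142, -0.0, 1.536]
contact_force: [-0.5, 1.1, 0.9]
grip_width: 29.9
```

Request:
play_rows(moves=[{"linear":[0,0,15],"turn":0,"fingers":-1},{"linear":[0,0,60],"turn":0,"fingers":-1},{"linear":[15,-30,90],"turn":0,"fingers":-1},{"linear":[35,-70,90],"turn":-0.03,"fingers":-1},{"linear":[55,-112,90],"turn":-0.06,"fingers":-1},{"linear":[75,-153,90],"turn":-0.09,"fingers":-1},{"linear":[96,-194,90],"turn":-0.09,"fingers":-1},{"linear":[116,-234,90],"turn":-0.09,"fingers":-1}])

```text
time: 24.75
tool_pos: [509.1, 23.0, 113.5]
tcp_rot: [-3.141, -0.0, 1.446]
contact_force: [0.5, 0.4, -2.6]
grip_width: 29.9
```

Request:
play_rows(moves=[{"linear":[19.6,-40,0],"turn":0,"fingers":-1},{"linear":[19.6,-40,0],"turn":0,"fingers":-1},{"linear":[19.6,-40,0],"turn":0,"fingers":-1},{"linear":[19.6,-40,0],"turn":0,"fingers":-1}])

```text
time: 25.15
tool_pos: [527.5, -14.2, 113.3]
tcp_rot: [-3.14, -0.0, 1.446]
contact_force: [0.2, -0.3, -2.3]
grip_width: 30.1
```

```bash
python3 -c "
from chk import *
wdepth(56,75,64,'pics/w8.png')"
```

```text
25.15 [527.5 -14.2 113.3] [-3.14  -0.     1.446]
wd (191, 107, 245, 121) z 64.3 [474.7  -8.6  61.5 122.9  -7.1]
```

View pics/w8.png

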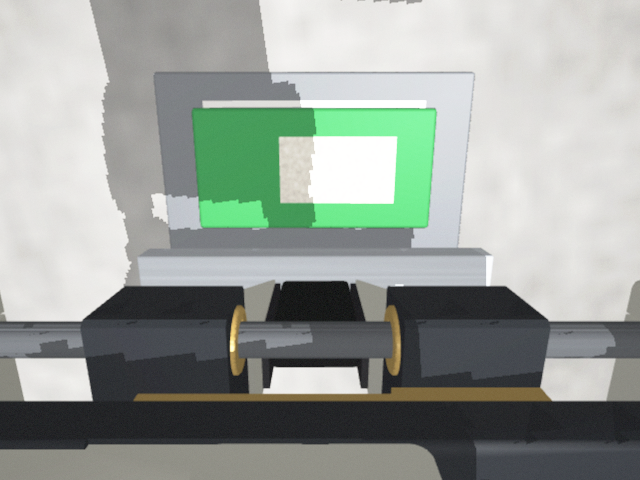

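The wrist view shows the bar held level and parallel (row 250, columns 140 to 490) with the pile's +x edge at row 228. I'll measure the bar's near edge in that frame.

```bash
python3 -c "
from h import *
import pickle
o,c=pickle.load(open('lastw.pkl','rb'));P=cloud(c,o)
print(P[235:275:3,320].round(1))
th=-0.124;ux=np.array([np.cos(th),np.sin(th)]);uy=np.array([-ux[1],ux[0]])
R=P[...,:2]-[474.75,-8.5];X=R@ux;Y=R@uy
m=(abs(P[...,2]-103.6)<4);v,u=np.where(m)
for u0 in range(160,480,40):
    r=np.where(m[:,u0])[0]
    if len(r): print(u0,r[0],[ (round(float((cast(c,[(u0,r[0]+d)],103.6,o)[0][:2]-[474.75,-8.5])@ux),1)) for d in (0,1)])
print('Y range',np.percentile(Y[m],[1,99]), 'z',np.median(P[m][:,2]))
"
```

```text
[[523.6 -10.3  10.2]
 [525.9 -10.6   9.5]
 [528.2 -10.8   8.9]
 [530.  -11.1  10. ]
 [532.1 -11.3  10.1]
 [510.   -9.8  93. ]
 [509.6  -9.8  99.2]
 [509.8  -9.9 103.4]
 [511.  -10.  103.9]
 [512.4 -10.2 104. ]
 [514.2 -10.4 102.8]
 [515.2 -10.5 104. ]
 [516.8 -10.7 103.6]
 [518.1 -10.9 103.9]]
160 254 [33.9, 34.4]
200 254 [33.9, 34.4]
240 254 [33.9, 34.4]
280 254 [33.9, 34.4]
320 255 [34.4, 34.9]
360 254 [33.9, 34.4]
400 254 [34.0, 34.4]
440 253 [33.5, 34.0]
Y range [-77.50060932  78.42098323] z 103.63815106748629
```

Request:
play_rows(moves=[{"linear":[0,0,-20],"turn":0,"fingers":-1},{"linear":[0,0,-45],"turn":0,"fingers":-1},{"linear":[0,0,-62],"turn":0,"fingers":-1},{"linear":[0,0,-71],"turn":0,"fingers":-1},{"linear":[0,0,-76],"turn":0,"fingers":-1},{"linear":[0,0,-78],"turn":0,"fingers":-1},{"linear":[0,0,-79],"turn":0,"fingers":-1},{"linear":[0,0,-79],"turn":0,"fingers":-1}])

```text
time: 26.0
tool_pos: [528.9, -15.1, 35.4]
tcp_rot: [3.14, -0.0, 1.446]
contact_force: [0.3, -0.3, -2.8]
grip_width: 29.9
```

Request:
play_rows(moves=[{"linear":[-0.5,0.1,-0.3],"turn":0,"fingers":-1},{"linear":[-1,0.1,-0.5],"turn":0,"fingers":-1},{"linear":[-1,0.1,-0.5],"turn":0,"fingers":-1}])

```text
time: 26.3
tool_pos: [527.5, -15.1, 34.5]
tcp_rot: [3.141, -0.0, 1.446]
contact_force: [0.1, 0.3, -1.9]
grip_width: 29.6
```

```bash
cat > gap.py <<'E'
from h import *
o=bot.get_obs();c=imaging.capture('wrist');P=cloud(c,o)
print(o['time'],o['tool_pos'].round(1),o['contact_force'].round(1))
th=-0.124;ux=np.array([np.cos(th),np.sin(th)])
m=abs(P[...,2]-24)<4; t=abs(P[...,2]-64)<4
Rel=lambda p:(p[:2]-[474.75,-8.5])@ux
for u0 in range(160,500,40):
    r=np.where(m[:,u0])[0];s=np.where(t[:,u0])[0]
    print(u0,[r[0],Rel(cast(c,[(u0,r[0])],24,o)[0]).round(1)] if len(r) else '',[s[-1],Rel(cast(c,[(u0,s[-1])],64,o)[0]).round(1)] if len(s) else '')
cv2.imwrite('pics/gap.png',c['pixels'][:,:,::-1])
E
python3 gap.py
```

```text
26.3 [527.5 -15.1  34.5] [ 0.1  0.3 -1.9]
160 [np.int64(279), np.float64(46.1)] [np.int64(278), np.float64(30.7)]
200 [np.int64(279), np.float64(46.1)] [np.int64(278), np.float64(30.7)]
240 [np.int64(279), np.float64(46.1)] [np.int64(278), np.float64(30.7)]
280 [np.int64(279), np.float64(46.1)] [np.int64(321), np.float64(47.1)]
320 [np.int64(279), np.float64(46.1)] [np.int64(321), np.float64(47.1)]
360 [np.int64(279), np.float64(46.2)] [np.int64(319), np.float64(46.3)]
400 [np.int64(279), np.float64(46.2)] [np.int64(278), np.float64(30.7)]
440 [np.int64(279), np.float64(46.2)] [np.int64(278), np.float64(30.7)]
480 [np.int64(279), np.float64(46.2)] [np.int64(278), np.float64(30.8)]
```

View pics/gap.png

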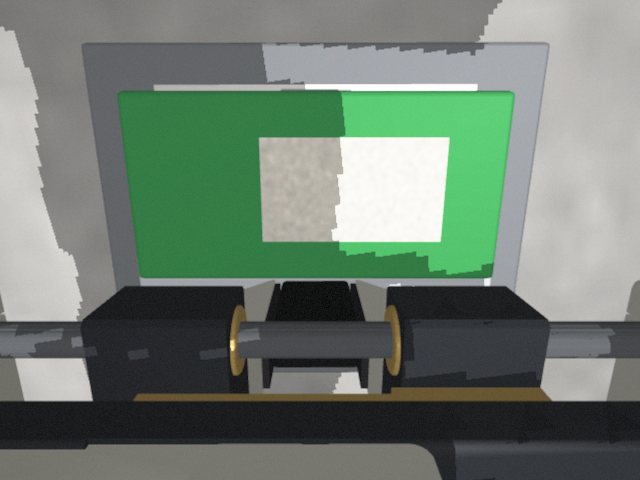

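The wrist view shows green's +x edge at row 278, hiding the gap. By calculation the gap is about 3.3 mm and parallel. Creeping in while watching the force.

Request:
play_rows(moves=[{"linear":[-0.7,0.1,0],"turn":0,"fingers":-1},{"linear":[-1.4,0.2,0],"turn":0,"fingers":-1},{"linear":[-2,0.25,0],"turn":0,"fingers":-1},{"linear":[-2.4,0.3,0],"turn":0,"fingers":-1},{"linear":[-2.4,0.3,0],"turn":0,"fingers":-1}])

```text
time: 26.85
tool_pos: [525.0, -14.7, 34.3]
tcp_rot: [-3.142, -0.0, 1.446]
contact_force: [-0.2, 0.5, -2.9]
grip_width: 29.3
```

Request:
play_rows(moves=[{"linear":[-0.4,0,0],"turn":0,"fingers":-1},{"linear":[-0.4,0,0],"turn":0,"fingers":-1}])

```text
time: 27.05
tool_pos: [524.6, -14.7, 34.3]
tcp_rot: [-3.142, -0.0, 1.446]
contact_force: [-0.6, -1.2, -2.8]
grip_width: 29.8
```

Request:
play_rows(moves=[{"linear":[-0.4,0,0],"turn":0,"fingers":-1},{"linear":[-0.4,0,0],"turn":0,"fingers":-1}])

```text
time: 27.25
tool_pos: [524.3, -14.7, 34.4]
tcp_rot: [3.142, -0.0, 1.446]
contact_force: [0.1, 0.1, -1.9]
grip_width: 29.6
```

Request:
play_rows(moves=[{"linear":[-0.3,0,0],"turn":0,"fingers":-1},{"linear":[-0.3,0,0],"turn":0,"fingers":-1}])

```text
time: 27.45
tool_pos: [524.2, -14.7, 34.4]
tcp_rot: [3.141, -0.0, 1.446]
contact_force: [0.8, 0.1, -2.3]
grip_width: 29.7
```

Request:
play_rows(moves=[{"linear":[-0.3,0,0],"turn":0,"fingers":-1},{"linear":[-0.3,0,0],"turn":0,"fingers":-1}])

```text
time: 27.65
tool_pos: [524.0, -14.7, 34.4]
tcp_rot: [3.141, -0.0, 1.446]
contact_force: [1.4, 0.3, -4.1]
grip_width: 29.5
```

Request:
play_rows(moves=[{"linear":[-0.2,0,-0.3],"turn":0,"fingers":-1},{"linear":[-0.2,0,-0.5],"turn":0,"fingers":-1},{"linear":[-0.2,0,-0.5],"turn":0,"fingers":-1}])

```text
time: 27.95
tool_pos: [524.0, -14.8, 34.1]
tcp_rot: [3.14, -0.0, 1.446]
contact_force: [2.7, 0.5, -0.7]
grip_width: 30.3
```

Request:
play_rows(moves=[{"linear":[0,0,-0.3],"turn":0,"fingers":-1},{"linear":[0,0,-0.3],"turn":0,"fingers":-1}])

```text
time: 28.15
tool_pos: [524.0, -14.8, 33.9]
tcp_rot: [3.14, -0.0, 1.446]
contact_force: [2.2, 0.5, 0.2]
grip_width: 30.0
```

Request:
play_rows(moves=[{"linear":[0,0,-0.3],"turn":0,"fingers":-1},{"linear":[0,0,-0.3],"turn":0,"fingers":0},{"linear":[0,0,-0.3],"turn":0,"fingers":0},{"linear":[0,0,-0.3],"turn":0,"fingers":0},{"linear":[0,0,15],"turn":0,"fingers":0},{"linear":[0,0,60],"turn":0,"fingers":0},{"linear":[0,0,105],"turn":0,"fingers":0},{"linear":[20,0,150],"turn":0,"fingers":0}])

```text
time: 28.95
tool_pos: [541.2, -14.4, 184.7]
tcp_rot: [-3.138, -0.0, 1.446]
contact_force: [1.4, -0.0, 1.0]
grip_width: 45.8
```

Request:
play_rows(moves=[{"linear":[30,-5,30],"turn":0,"fingers":0},{"linear":[40,-5,50],"turn":0,"fingers":0},{"linear":[40,-5,50],"turn":0,"fingers":0},{"linear":[40,-5,50],"turn":0,"fingers":0}])

```text
time: 29.35
tool_pos: [582.6, -19.6, 232.4]
tcp_rot: [-3.139, -0.0, 1.446]
contact_force: [-0.3, 0.9, -0.8]
grip_width: 45.8
```

```bash
python3 -c "
from chk import *
wdepth(57,72,64,'pics/w9.png')
o,c=pickle.load(open('lastw.pkl','rb'));P=cloud(c,o)
m=(abs(P[...,2]-24)<3.5).astype(np.uint8)
for k in blobs(m,300): print(cv2.boundingRect(k),rect(cast(c,k[:,0],24,o)[:,:2]))
"
```

```text
29.35 [582.6 -19.6 232.4] [-3.139 -0.     1.446]
wd (231, 42, 162, 87) z 64.3 [475.9  -8.8  62.4 123.3  -7.1]
(223, 128, 178, 41) [523.6 -15.3  35.3 159.7  -7.1]
```

View pics/w9.png

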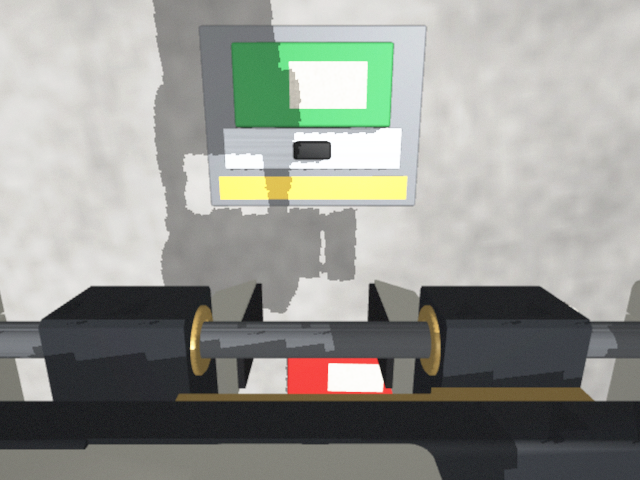

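The last wrist view shows the bar at (312,148), lying flat and parallel against the pile at (312,85), with the gripper clear. Handing in.

```bash
python3 -c "
from plant import bot
print(bot.close_job())"
```

```text
the job is handed in; nothing more can be done
None
```

The three cases are piled in the white outline, blue then white then green, and the stop bar lies flat against the side facing the yellow strip. I handed the job in at about 29 s of the 72 s allowed; no verdict was reported.

- **Pile:** My first placing of blue was about 3 mm off centre, so I re-gripped and moved it before stacking. After that, blue, white and green each measured within about 0.5 mm of one another and of the outline centre. White and green touched down at about 5 N. Blue was pressed harder, at 14 N and then about 26 N on the second placing.
- **Bar:** I gripped it by its block and crept it up until it touched blue at about 2.5 N, then released it. The last wrist view showed it flat, parallel to the pile at −7.1° and centred along it to within about 0.5 mm.
- **Look-alikes and bystanders:** The orange case, the smaller green case and the other bystanders were not handled.

**Checks that disagreed or were not made:**
- The top and wrist cameras differ by about 2 mm, so I worked in the wrist camera's frame throughout.
- The last view gave the pile's x about 1 mm higher than before, and the bar's centre 48.1 mm from the pile's instead of the ideal 49 mm. I put both down to measurement noise.
- I could not see the bar's contact face or the lower cases once the bar was in place. I judged flushness from the contact force and the measured positions.
- I went over the picture budget, with 13 viewed instead of 10.

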